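# Hang the rinsed flask to dry on the balcony tier

### The arm

A 6-joint arm with a two-finger parallel gripper is mounted at the origin on the work surface. World frame = base frame: x ahead of the robot, y to its left, z up, the work surface at z = 0. Lengths are in m, angles in rad, forces in N, time in s.
With the tool pointing down it reaches from about 0.3 to 0.775 m from the base axis. Payload 14.6 kg.
Tool frame: the origin (TCP) lies on the centre line of the jaws, within the pads' length; the fingertips stand 19 mm ahead of it and the grasp point (between the pads) is the TCP (bot.tips_ahead is the distance from the TCP to the fingertips, in m); z points along the fingers, y is the line along which they close (so a half turn about z gives the same grasp; the last joint's range is limited). The gripper opens to 85 mm and grips with 20 to 120 N. Pads are 22 mm wide; open, the fingers measure 114 mm over their backs; the gripper's body (76 mm by 85 mm) begins 54 mm behind the grasp point. The pads swing forward as they close: fully open they stand 13 mm farther back than shut.
Start: joints at [-1.378, 0.3, 1.521, -0, 1.321, -0.067], TCP at [0.141, -0.532, 0.25] pointing down, gripper open.
Joint ranges: [-3.03, 3.03], [-0.79, 2.21], [0.23, 2.52], [-1.04, 4.18], [0, 3.07], [-2.55, 2.55]. Speed limits (rad/s): [2.22, 2.22, 2.57, 3.14, 3.14, 3.14].

### API

Orientations are given as a 3x3 rotation matrix whose columns are the frame's x, y, z axes.
In Python, from plant import bot, optics gives the robot as it stands.
- The arm moves only by the shell command python3 -m crank 'ROWS' [OPENING] [FORCE]. ROWS is JSON, a list of rows, each an object of numbers: "dx", "dy", "dz": the shift along the tool's x, y, z in cm; "spin": the turn about the tool's z in degrees. In form: [{"dx": .., "dy": .., "dz": .., "spin": ..}, ...]. A call has exactly 10 rows; each row is the pose to reach, as a shift and turn from the pose commanded when the call began, along the tool's axes at that moment; what a row does not reach only later rows make up. A row lasts 1/8 s, in which the tool goes at most 62.5 mm and 10.7 degrees, less where a joint would pass 70% of its speed; a pose out of reach is approached as far as the arm can. A call with a gripper value outside its range is refused whole. OPENING is the finger opening in cm, from 0 to 8.54, set as the call begins (- or left out, the last holds). The fingers move at their own pace and stop on an object; FORCE is the grip in N (left out, the last holds). Time passes only in rows, so rows that repeat a pose let the fingers close, or fill a call up. It gives the time, the measured TCP pose, the force, the opening and the grip force at its end, in the units of the state.
- bot.read_state(): the state, without advancing time (a new reading comes with each control period).
- optics.grab_frame(name): name is "scene" or "top" or "wrist"; returns a dict with "pixels" (420x560x3 uint8, red, green, blue), "fx", "fy", "cx", "cy" (pixels), "position" and "attitude" of the camera in the world; the wrist camera has in their place "hand_eye" (4x4, takes a point from camera to tool coordinates, whose origin is the TCP and whose axes are the flange's). Camera axes: x right, y down, z forward; pixel columns grow to the right and rows downward; lengths in m; the calibration is good to about 2 mm. A picture is of the moment at which its call begins: read the wrist's pose just before it. There is no depth.
- bot.hand_in(): hands the job in; it is judged then, once.
The state is a dict: "time_s": time; "joint_pos": joint angles; "qvel": joint speeds; "joint_efforts": joint torques, N m; "eef_pos": TCP position; "eef_rot": TCP orientation; "wrist_force": force on the tool from outside, world axes, zero at the start; "moment": the same for the moment, N m; "gripper_width": finger opening in m; "grip_force": force on a finger pad.
Only numpy, scipy, OpenCV 4.12 (cv2) and the standard library are available. Lean on these libraries where they do the work, as an engineer would, in place of code of your own. Each camera call takes 0.05 s, during which the arm holds its last target. There are 200 camera calls.

### The job

First push the bamboo drip tray fully home under the grey steel drying tier; then take the rinsed steel flask from its sloping wire rest, turn it upside down and lower it gently over the taller of the two pegs, so that its rim sits down on that peg's foot and it stands straight by itself. Leave the terracotta mate, the pourer and the red scoop where they are.

Things in the scene. Friction and masses are not known exactly. Their poses are not given: they have to be found in the camera images.
- tier: Drying tier of grey powder-coated steel: a low fixed stand, plate 180 (x) x 260 (y) mm, its top 55 mm above the table, on four legs, a 12 mm rail up along its far edge (+x side). Origin on the table under the plate's centre; its front edge (-x side) faces the robot. It carries two fixed steel pegs about 140 mm apart along y, which may be either way round.
- tray (a joint): Bamboo drip tray sliding under the tier: how far it is pulled out, along the tier's -x, in m. 0 = fully home against its stop, its front flush with the tier's front edge. Slides with about 1.5 N.
- tray_front (a point): Middle of the top edge of the tray's outer front face (200 mm wide, from 3 to 43 mm above the table, 7 mm below the tier's plate). Its axes are the tier's: -x points out of the face, along the way it pulls out.
- tall_peg: The taller of the two fixed steel pegs: foot disc 72 mm across and 6 mm thick on the tier, post 24 mm in diameter ending 100 mm above the foot disc's top, with a tapered tip. Origin under the foot disc, on the peg's axis; z up.
- tall_peg_seat (a point): On the tall peg's axis at the top of its foot disc (61 mm above the table), where the flask's rim must sit.
- short_peg: The shorter peg, alike but its post ends only 45 mm above the foot disc; stays empty. Origin under its foot disc.
- flask: Open hollow steel flask, 150 mm long, about 250 g: body 60 mm across up to 112 mm, then a shoulder to a neck 48 mm across; wall 3 mm (mouth 42 mm inside). Origin at the outside centre of the closed bottom, z along its axis to the mouth. At the start it lies in the rest, mouth away from the robot and 20 degrees below level. Grip within 45 mm of the bottom to leave the gripper's body room.
- flask_mouth (a point): Centre of the flask's mouth, in the plane of its rim, 150 mm from its bottom.
- rest: Fixed wire rest on a grey plate 150 x 75 mm: two steel bars under the flask, 40 mm apart, and a low stop at the flask's rim. Origin at the middle of the plate's underside; the flask lies along its x, mouth to +x, axis 105 mm above the table at the bottom end (x = -70 mm).
- mate: Glazed terracotta mate cup standing on the table, 82 mm across, 92 mm tall, bystander. Origin at the centre of its underside.
- pourer: The flask's press-button pourer, black with a steel button, 54 mm across, 69 mm tall, standing on the table, bystander. Origin at the centre of its underside.
- scoop: Red plastic scoop lying on the table, 150 mm long, 50 mm wide, 28 mm tall, bystander. Origin under it, near its middle.
Mind the look-alikes: they are no part of the job. Leave any green look-alike of the flask alone.

How it is judged:
On the way, in this order (a step that is already met when the one before it is completed fails the run):
1. the drip tray is pushed fully home (within 6 mm) (value of joint tray below 0.006 m), for 0.2 s.
2. the flask is upside down with its rim down on the tall peg's foot (horizontal distance between flask_mouth and tall_peg_seat below 0.012 m and z of flask_mouth in the frame of tall_peg_seat below 0.005 m and angle between flask's own z axis and vertical above 3.04 rad), for 0.2 s.
At the end, for the whole second after the job is handed in: The tray is home within 8 mm; the flask stands at rest, released, upside down on the tall peg: mouth centre within 12 mm of the peg's axis, rim within 5 mm of the peg's foot, axis within 0.1 rad of vertical (all of step 2 and value of joint tray below 0.008 m and z of flask_mouth in the frame of tall_peg_seat above -0.005 m and linear speed of flask below 0.02 m/s); the robot touches nothing.
It fails at once if the mate, the pourer or the scoop is shifted by more than 30 mm (distance of any of mate, pourer, scoop from where it was at the start of the episode above 0.03 m).
It fails at once if the flask is rammed onto the tall peg (more than 60 N between them) (contact force between flask and tall_peg above 60 N).
It fails at once if the flask is dropped onto the peg instead of lowered (faster than 0.35 m/s over the last 50 mm, as after a fall of over 6 mm) (horizontal distance between flask_mouth and tall_peg_seat below 0.03 m and z of flask_mouth in the frame of tall_peg_seat below 0.05 m and linear speed of flask above 0.35 m/s).
It also fails if it takes over 64 s, if anything falls off the work surface, if the arm or the gripper's body presses on something with over 40 N, if the wrist force passes 120 N, or if a joint passes its speed limit or range.

## Working session

There is one attempt and no reset: what is moved stays moved. The work goes in short steps, Python scripts to look and compute and a shell command to move; the robot and the scene stay as the last step left them, time stands still between calls to the robot, and variables do not carry over. Pictures are saved under pics/ and viewed, at most 10 in all, crops included, and the job is handed in when it is done.

```bash
ls; mkdir -p pics
python3 - <<'E'
from plant import bot, optics
import cv2
for n in ("scene","top"):
    f=optics.grab_frame(n); cv2.imwrite(f"pics/{n}0.png",f["pixels"][:,:,::-1])
    print(n,{k:(v if not hasattr(v,'tolist') else v.tolist()) for k,v in f.items() if k!="pixels"})
print(bot.read_state()["eef_rot"])
E
```

```text
pics
scene {'fx': 394.6881694261595, 'fy': 394.6881694261595, 'cx': 277.90336989815853, 'cy': 209.78925987016717, 'position': [0.8392914588411365, 0.5873896543459127, 0.760628249913098], 'attitude': [[-0.8526954942407607, 0.3787731561204954, -0.3597795023400081], [0.5222124593863385, 0.636870994492882, -0.5671767657752912], [0.014301795802513024, -0.6715104113684065, -0.7408570888239221]]}
top {'fx': 543.6739854004055, 'fy': 543.6739854004055, 'cx': 279.25489101914445, 'cy': 213.6816159235638, 'position': [0.3789405256798482, 0.062135138281217174, 1.4999921610690097], 'attitude': [[-0.011850458147073934, -0.9960268030516061, 0.08826196374714194], [-0.9999254137335735, 0.011543276840134276, -0.003989953575422273], [0.0029552684220650353, -0.08830266339465287, -0.9960893062501798]]}
[[ 9.66438924e-01  2.56896434e-01 -1.69901735e-04]
 [ 2.56896468e-01 -9.66438355e-01  1.05427187e-03]
 [ 1.06639130e-04 -1.06253653e-03 -9.99999430e-01]]
```

View pics/scene0.png

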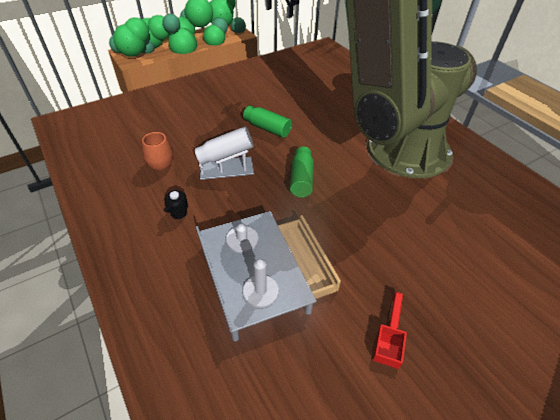

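View pics/top0.png

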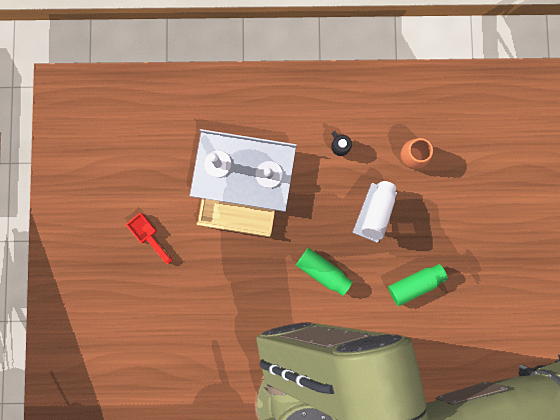

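The top view shows the tier around (243,170), with the tray out towards the robot at (237,217). The peg feet are at (217,163) and (268,174), and the scene view shows the +y (left) one is taller. The steel flask is at (376,212) with its mouth up and to the right, two green decoys are below it, and the scoop is at (150,238).

Run:
```python
import cv2, numpy as np
t=cv2.imread("pics/top0.png"); s=cv2.imread("pics/scene0.png")
a=cv2.resize(t[120:245,180:305],(400,400),interpolation=cv2.INTER_CUBIC) 
b=cv2.resize(t[165:255,340:430],(400,400),interpolation=cv2.INTER_CUBIC)
c=cv2.resize(s[110:190,185:265],(400,400),interpolation=cv2.INTER_CUBIC)[:200*2]
o=np.hstack([a,b]); cv2.imwrite("pics/crop1.png",o)
d=cv2.resize(s[205:345,190:350],(457,400),interpolation=cv2.INTER_CUBIC)
cv2.imwrite("pics/crop2.png",np.hstack([c[:, :340],d]))
```

```text
(no output)
```

View pics/crop1.png

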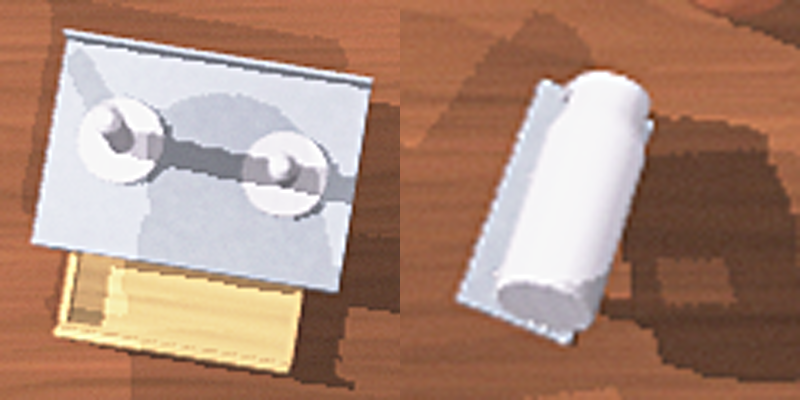

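View pics/crop2.png

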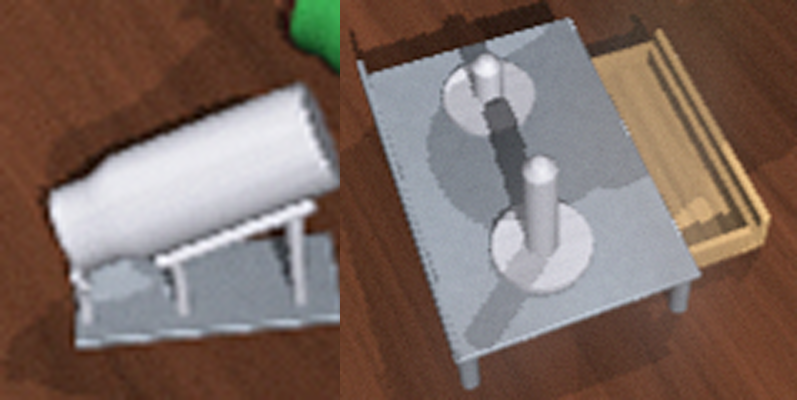

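Crop 1 shows the tier's front edge running (190,197) to (286,211), the tray's front edge (197,224) to (272,236), and the feet at (218,164) and (269,174). The flask's bottom disc is at (373,232), and the rest plate's near corners are (353,232) and (378,243). Crop 2 confirms the tall peg is the +y one, with its foot at scene (261,291). It also shows the flask on its bars with a low stop at the rim.

```bash
cat > h.py <<'E'
from plant import bot, optics
import numpy as np, cv2
def ray(f,uv):
    d=np.array([(uv[0]-f["cx"])/f["fx"],(uv[1]-f["cy"])/f["fy"],1.]); return np.array(f["position"]),np.array(f["attitude"])@d
def onz(f,uv,z):
    p,d=ray(f,uv); return p+d*(z-p[2])/d[2]
E
python3 - <<'E'
from h import *
np.set_printoptions(precision=4,suppress=True)
f=optics.grab_frame("top"); g=optics.grab_frame("scene")
P=lambda u,v,z:onz(f,(u,v),z)
for n,a in dict(tfL=(189.7,196.6,.055),tfR=(285.6,211.3,.055),foot=(218.1,163.8,.061),sfoot=(269.1,174.4,.061),trL=(196.6,224.1,.043),trR=(272.2,236.3,.043),rnl=(353,232.5,.005),rnr=(378.3,242.6,.005),rfl=(372.6,183.5,.005),bot=(372.6,232.5,.105)).items(): print(n,P(*a))
print("foot scene",onz(g,(261,291.5),.061))
# white flask & feet masks in both
for n,F,roi in (("top",f,(165,255,345,430)),("scene",g,(120,190,190,265))):
    im=F["pixels"]; m=((im.min(2)>185)).astype(np.uint8)
    k=np.zeros_like(m); k[roi[0]:roi[1],roi[2]:roi[3]]=1
    c=max(cv2.findContours(m*k,0,cv2.CHAIN_APPROX_NONE)[0],key=cv2.contourArea)
    print(n,"flask",cv2.minAreaRect(c),cv2.contourArea(c))
im=f["pixels"]; m=(im.min(2)>215).astype(np.uint8); 
for c in cv2.findContours(m,0,cv2.CHAIN_APPROX_NONE)[0]:
    if cv2.contourArea(c)>150: print(cv2.minEnclosingCircle(c),cv2.contourArea(c))
s=bot.read_state(); print(s["time_s"],s["gripper_width"])
E
```

```text
tfL [0.5556 0.2953 0.055 ]
tfR [0.5132 0.0393 0.055 ]
foot [0.6424 0.2185 0.061 ]
sfoot [0.6122 0.0823 0.061 ]
trL [0.4825 0.2785 0.043 ]
trR [0.4474 0.0759 0.043 ]
rnl [ 0.457  -0.1463  0.005 ]
rnr [ 0.4284 -0.2152  0.005 ]
rfl [ 0.5925 -0.2039  0.005 ]
bot [ 0.4512 -0.1827  0.105 ]
foot scene [0.6447 0.2237 0.061 ]
top flask ((376.39947509765625, 208.96133422851562), (28.287551879882812, 60.09309768676758), 21.037511825561523) 1289.0
scene flask ((221.45889282226562, 145.39041137695312), (17.439130783081055, 54.42413330078125), 69.44395446777344) 819.5
((376.20855712890625, 205.9371795654297), 27.62603759765625) 815.5
((242.0, 171.5), 57.06365966796875) 2798.0
((506.5, 36.5), 22.59434700012207) 267.5
((477.5, 36.5), 21.22508430480957) 337.0
((436.5, 37.0), 39.87803649902344) 2614.0
0.2 0.08515268565598974
```

```bash
python3 -m crank '[{"dx":6,"dy":-4,"dz":0,"spin":5},{"dx":11,"dy":-8,"dz":0,"spin":10},{"dx":16,"dy":-12,"dz":0,"spin":15},{"dx":21,"dy":-16,"dz":0,"spin":20},{"dx":26,"dy":-20,"dz":0,"spin":24.7},{"dx":31,"dy":-24,"dz":0,"spin":24.7},{"dx":35,"dy":-28,"dz":0,"spin":24.7},{"dx":38,"dy":-33,"dz":0,"spin":24.7},{"dx":40,"dy":-38,"dz":0,"spin":24.7},{"dx":42,"dy":-43,"dz":0,"spin":24.7}]' 0 40
python3 - <<'E'
from h import *
s=bot.read_state(); R=np.array(s["eef_rot"]); p=np.array(s["eef_pos"])
ex=np.array([.9854,-.170,0]); face=np.array([.465,.1772,.043])
print(s["time_s"],p,R.round(3).tolist(),R.T@(face-.045*ex-p)*100, (R.T@(np.array([.406,.187,.045])-p)*100).round(2))
E
```

```text
time_s: 1.45
eef_pos: [0.4367, -0.006, 0.2503]
eef_rot: [[0.985, -0.17, 0.0], [-0.17, -0.985, 0.0], [0.0, -0.0, -1.0]]
wrist_force: [-0.2, -0.8, -0.2]
gripper_width: -0.0002
grip_force: 0.0
1.45 [ 0.43669503 -0.00595654  0.2502965 ] [[0.985, -0.17, 0.0], [-0.17, -0.985, 0.0], [0.0, -0.0, -1.0]] [ -4.82643396 -18.52921906  20.73006285] [ -6.31 -18.49  20.53]
```

```bash
python3 -m crank '[{"dx":-3,"dy":-5,"dz":0,"spin":0},{"dx":-5,"dy":-10,"dz":0,"spin":0},{"dx":-6.3,"dy":-15,"dz":1,"spin":0},{"dx":-6.3,"dy":-18.5,"dz":5,"spin":0},{"dx":-6.3,"dy":-18.5,"dz":10,"spin":0},{"dx":-6.3,"dy":-18.5,"dz":15,"spin":0},{"dx":-6.3,"dy":-18.5,"dz":18,"spin":0},{"dx":-6.3,"dy":-18.5,"dz":20,"spin":0},{"dx":-6.3,"dy":-18.5,"dz":20.5,"spin":0},{"dx":-6.3,"dy":-18.5,"dz":20.5,"spin":0}]'
python3 - <<'E'
from h import *
f=optics.grab_frame("scene"); cv2.imwrite("pics/s1.png",f["pixels"][:,:,::-1])
E
```

```text
time_s: 2.7
eef_pos: [0.4063, 0.185, 0.0456]
eef_rot: [[0.985, -0.17, 0.0], [-0.17, -0.985, 0.0], [0.0, -0.0, -1.0]]
wrist_force: [0.8, 0.9, 0.3]
gripper_width: 0.0002
grip_force: 0.0
```

View pics/s1.png

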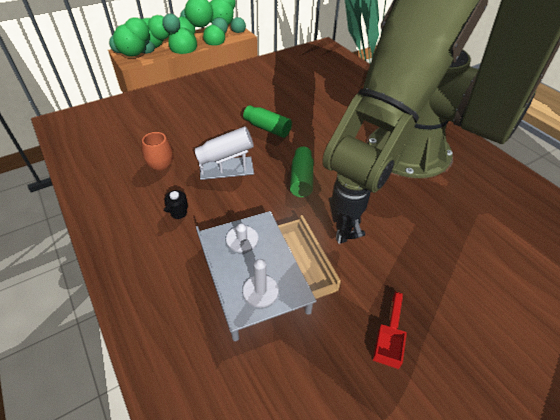

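The closed fingers at (350,235) stand in front of the tray's face, clear of everything.

```bash
python3 -m crank '[{"dx":2,"dy":0,"dz":0,"spin":0},{"dx":3.5,"dy":0,"dz":0,"spin":0},{"dx":4.5,"dy":0,"dz":0,"spin":0},{"dx":6,"dy":0,"dz":0,"spin":0},{"dx":7.5,"dy":0,"dz":0,"spin":0},{"dx":8.7,"dy":0,"dz":0,"spin":0},{"dx":9.7,"dy":0,"dz":0,"spin":0},{"dx":10.4,"dy":0,"dz":0,"spin":0},{"dx":10.8,"dy":0,"dz":0,"spin":0},{"dx":11,"dy":0,"dz":0,"spin":0}]'
```

```text
time_s: 4.0
eef_pos: [0.5146, 0.1662, 0.0452]
eef_rot: [[0.985, -0.17, -0.0], [-0.17, -0.985, -0.0], [-0.0, 0.0, -1.0]]
wrist_force: [-1.6, 0.3, 0.1]
gripper_width: 0.0001
grip_force: 0.8
```

```bash
python3 -m crank '[{"dx":0.1,"dy":0,"dz":0,"spin":0},{"dx":0.2,"dy":0,"dz":0,"spin":0},{"dx":0.3,"dy":0,"dz":0,"spin":0},{"dx":0.4,"dy":0,"dz":0,"spin":0},{"dx":0.5,"dy":0,"dz":0,"spin":0},{"dx":0.6,"dy":0,"dz":0,"spin":0},{"dx":0.6,"dy":0,"dz":0,"spin":0},{"dx":0.6,"dy":0,"dz":0,"spin":0},{"dx":0.6,"dy":0,"dz":0,"spin":0},{"dx":0.6,"dy":0,"dz":0,"spin":0}]'
```

```text
time_s: 5.25
eef_pos: [0.5206, 0.1652, 0.0454]
eef_rot: [[0.985, -0.17, 0.0], [-0.17, -0.985, 0.0], [0.0, -0.0, -1.0]]
wrist_force: [-1.0, -0.0, 0.6]
gripper_width: 0.0003
grip_force: 0.0
```

```bash
python3 -m crank '[{"dx":0.1,"dy":0,"dz":0,"spin":0},{"dx":0.15,"dy":0,"dz":0,"spin":0},{"dx":0.2,"dy":0,"dz":0,"spin":0},{"dx":0.25,"dy":0,"dz":0,"spin":0},{"dx":0.3,"dy":0,"dz":0,"spin":0},{"dx":0.35,"dy":0,"dz":0,"spin":0},{"dx":0.4,"dy":0,"dz":0,"spin":0},{"dx":0.4,"dy":0,"dz":0,"spin":0},{"dx":0.4,"dy":0,"dz":0,"spin":0},{"dx":0.4,"dy":0,"dz":0,"spin":0}]'
python3 - <<'E'
from h import *
f=optics.grab_frame("scene"); cv2.imwrite("pics/s2.png",cv2.resize(f["pixels"][200:350,190:390,::-1],(600,450),interpolation=cv2.INTER_CUBIC))
E
```

```text
time_s: 6.5
eef_pos: [0.5233, 0.1647, 0.0452]
eef_rot: [[0.985, -0.17, -0.003], [-0.17, -0.985, -0.0], [-0.003, 0.001, -1.0]]
wrist_force: [-12.3, 1.8, 8.2]
gripper_width: -0.0
grip_force: 6.2
```

View pics/s2.png

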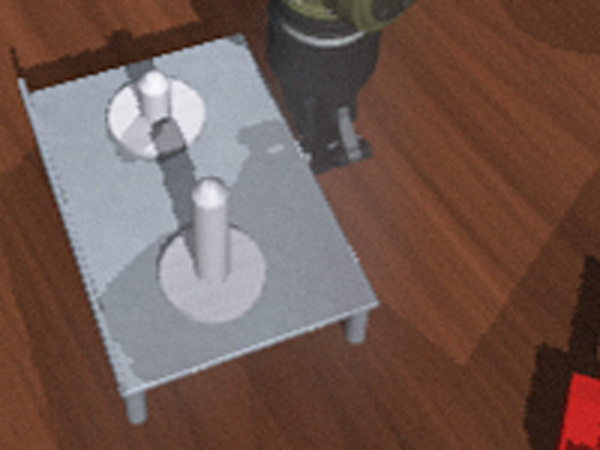

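The tray face is flush under the tier's edge with nothing protruding, and the 12 N rise confirms it is against its stop. Next I back off, rise and look at the peg and flask.

```bash
python3 -m crank '[{"dx":-1.5,"dy":0,"dz":0,"spin":0},{"dx":-4,"dy":0,"dz":0,"spin":0},{"dx":-5,"dy":0,"dz":-5,"spin":0},{"dx":-5,"dy":0,"dz":-11,"spin":0},{"dx":-5,"dy":0,"dz":-17,"spin":0},{"dx":-4,"dy":-2,"dz":-23,"spin":0},{"dx":-2,"dy":-4,"dz":-28,"spin":0},{"dx":0,"dy":-5,"dz":-30,"spin":0},{"dx":0,"dy":-5,"dz":-30,"spin":0},{"dx":0,"dy":-5,"dz":-30,"spin":0}]'
python3 - <<'E'
from h import *
np.set_printoptions(precision=4,suppress=True)
s=bot.read_state(); w=optics.grab_frame("wrist"); cv2.imwrite("pics/w1.png",w["pixels"][:,:,::-1])
np.savez("w1.npz",R=s["eef_rot"],p=s["eef_pos"],he=w["hand_eye"],k=[w["fx"],w["fy"],w["cx"],w["cy"]]); print(w["hand_eye"],w["fx"])
f=optics.grab_frame("top"); g=optics.grab_frame("scene")
p,d=ray(f,(213.75,156.6)); q,e=ray(g,(260,261))
t=np.linalg.lstsq(np.c_[d,-e],q-p,rcond=None)[0]; print("tip",p+d*t[0],q+e*t[1], onz(f,(213.75,156.6),.161),onz(g,(260,261),.161))
E
```

```text
time_s: 7.8
eef_pos: [0.5325, 0.2135, 0.3441]
eef_rot: [[0.985, -0.171, -0.002], [-0.171, -0.985, -0.001], [-0.002, 0.001, -1.0]]
wrist_force: [-0.2, -0.2, -0.3]
gripper_width: -0.0002
grip_force: 0.0
[[-0.     -0.9606 -0.2778  0.0713]
 [ 1.     -0.0002  0.0006 -0.0003]
 [-0.0006 -0.2778  0.9606 -0.1233]
 [ 0.      0.      0.      1.    ]] 332.7886873325266
tip [0.6426 0.2186 0.16  ] [0.6421 0.219  0.1599] [0.6424 0.2185 0.161 ] [0.6425 0.2196 0.161 ]
```

View pics/w1.png

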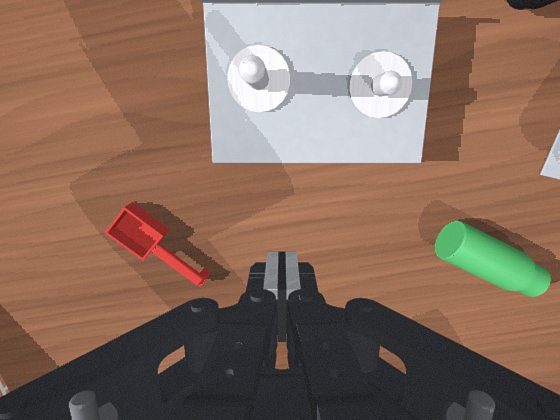

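The wrist view shows the tray home, with the tall peg's foot at (259,78) and the short peg's at (381,84). The two-view peg tip agrees to 1 mm: the axis is at (0.6425, 0.219). Next I go to the flask.

Run:
```python
from h import *
z=np.load("w1.npz"); R,p,he,k=z["R"],z["p"],z["he"],z["k"]
T=np.eye(4);T[:3,:3]=R;T[:3,3]=p;C=T@he
F=dict(fx=k[0],fy=k[1],cx=k[2],cy=k[3],position=C[:3,3],attitude=C[:3,:3])
print(onz(F,(259,78),.061),onz(F,(381,84),.061))
s=bot.read_state();R=np.array(s["eef_rot"]);p=np.array(s["eef_pos"])
print((R.T@(np.array([.42,-.172,.30])-p)*100).round(2))
```

```text
[0.6446519  0.21991985 0.061     ] [0.61451446 0.08337992 0.061     ]
[-4.5  39.9   4.49]
```

```bash
python3 -m crank '[{"dx":-1,"dy":5,"dz":0,"spin":2},{"dx":-3,"dy":11,"dz":0,"spin":4},{"dx":-4.5,"dy":17,"dz":1,"spin":6},{"dx":-4.5,"dy":23,"dz":2,"spin":8},{"dx":-4.5,"dy":29,"dz":3,"spin":10},{"dx":-4.5,"dy":35,"dz":4,"spin":12},{"dx":-4.5,"dy":39.9,"dz":4.5,"spin":13},{"dx":-4.5,"dy":39.9,"dz":4.5,"spin":13},{"dx":-4.5,"dy":39.9,"dz":4.5,"spin":13},{"dx":-4.5,"dy":39.9,"dz":4.5,"spin":13}]' 8.5 40
python3 - <<'E'
from h import *
np.set_printoptions(precision=4,suppress=True)
s=bot.read_state(); w=optics.grab_frame("wrist"); cv2.imwrite("pics/w2.png",w["pixels"][:,:,::-1])
np.savez("w2.npz",R=s["eef_rot"],p=s["eef_pos"],he=w["hand_eye"],k=[w["fx"],w["fy"],w["cx"],w["cy"]])
E
```

```text
time_s: 9.2
eef_pos: [0.4208, -0.1707, 0.3004]
eef_rot: [[0.922, -0.386, 0.0], [-0.386, -0.922, -0.0], [0.0, -0.0, -1.0]]
wrist_force: [0.0, -0.2, 0.7]
gripper_width: 0.0851
grip_force: 0.0
```

View pics/w2.png

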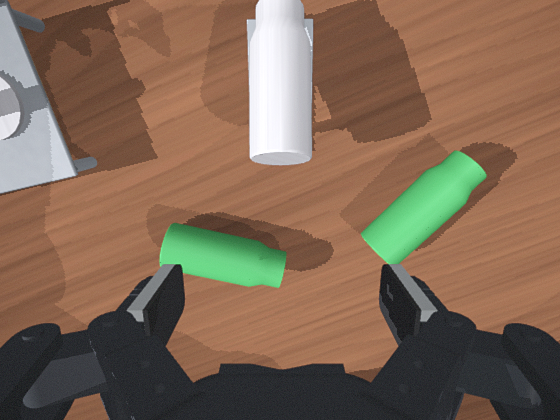

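The flask is straight in the view, with its bottom disc at about (280,156), and lines up with the tool's x axis. The green decoys lie off to both sides, below the path.

Run:
```python
from h import *
z=np.load("w2.npz"); R,p,he,k=z["R"],z["p"],z["he"],z["k"]
T=np.eye(4);T[:3,:3]=R;T[:3,3]=p;C=T@he
F=dict(fx=k[0],fy=k[1],cx=k[2],cy=k[3],position=C[:3,3],attitude=C[:3,:3])
for uv,h in (((280.5,156),.105),((249.5,156),.105),((311.5,156),.105),((280,5),.08)):
    q=onz(F,uv,h); print(q, R.T@(q-p)*100)
```

```text
[ 0.45094502 -0.18199973  0.105     ] [ 3.21185072 -0.12083366 19.54269561]
[ 0.46235147 -0.15476422  0.105     ] [ 3.21199669 -3.07359572 19.54299307]
[ 0.43953781 -0.20923707  0.105     ] [ 3.21170474  2.83212583 19.54239812]
[ 0.5747617  -0.23340597  0.08      ] [16.61744257 -0.16134941 22.0467272 ]
```

```bash
python3 -m crank '[{"dx":3,"dy":-0.1,"dz":4,"spin":0},{"dx":5.5,"dy":-0.1,"dz":9,"spin":0},{"dx":5.5,"dy":-0.1,"dz":13,"spin":0},{"dx":5.5,"dy":-0.1,"dz":17,"spin":0},{"dx":5.5,"dy":-0.1,"dz":19,"spin":0},{"dx":5.5,"dy":-0.1,"dz":20.4,"spin":0},{"dx":5.5,"dy":-0.1,"dz":20.4,"spin":0},{"dx":5.5,"dy":-0.1,"dz":20.4,"spin":0},{"dx":5.5,"dy":-0.1,"dz":20.4,"spin":0},{"dx":5.5,"dy":-0.1,"dz":20.4,"spin":0}]' 8.5 40 && python3 -m crank '[{"dx":0,"dy":0,"dz":0,"spin":0},{"dx":0,"dy":0,"dz":0,"spin":0},{"dx":0,"dy":0,"dz":0,"spin":0},{"dx":0,"dy":0,"dz":0,"spin":0},{"dx":0,"dy":0,"dz":0,"spin":0},{"dx":0,"dy":0,"dz":0,"spin":0},{"dx":0,"dy":0,"dz":0,"spin":0},{"dx":0,"dy":0,"dz":0,"spin":0},{"dx":0,"dy":0,"dz":0,"spin":0},{"dx":0,"dy":0,"dz":0,"spin":0}]' 3 20
```

```text
time_s: 10.5
eef_pos: [0.4719, -0.1922, 0.0968]
eef_rot: [[0.922, -0.388, 0.001], [-0.388, -0.922, -0.0], [0.001, 0.0, -1.0]]
wrist_force: [-0.1, -0.2, -0.9]
gripper_width: 0.0849
grip_force: 0.0
time_s: 11.75
eef_pos: [0.4722, -0.1911, 0.0969]
eef_rot: [[0.922, -0.387, 0.001], [-0.387, -0.922, 0.002], [0.0, -0.002, -1.0]]
wrist_force: [-0.3, 11.0, 9.4]
gripper_width: 0.0603
grip_force: 20.1
```

```bash
python3 -m crank '[{"dx":0.4,"dy":0,"dz":-0.7,"spin":0},{"dx":0.9,"dy":0,"dz":-1.4,"spin":0},{"dx":1.4,"dy":0,"dz":-2.0,"spin":0},{"dx":1.9,"dy":0,"dz":-2.6,"spin":0},{"dx":2.5,"dy":0,"dz":-3.2,"spin":0},{"dx":3.1,"dy":0,"dz":-3.7,"spin":0},{"dx":3.7,"dy":0,"dz":-4.2,"spin":0},{"dx":4.4,"dy":0,"dz":-4.6,"spin":0},{"dx":5,"dy":0,"dz":-5,"spin":0},{"dx":5.7,"dy":0,"dz":-5.4,"spin":0}]' 3 20
python3 - <<'E'
from h import *
f=optics.grab_frame("scene"); w=optics.grab_frame("wrist")
a=cv2.resize(f["pixels"][90:210,160:320,::-1],(400,300),interpolation=cv2.INTER_CUBIC)
b=cv2.resize(w["pixels"][:,:,::-1],(400,300)); cv2.imwrite("pics/m1.png",np.hstack([a,b]))
E
```

```text
time_s: 13.0
eef_pos: [0.5243, -0.2143, 0.1506]
eef_rot: [[0.922, -0.388, -0.001], [-0.388, -0.922, 0.0], [-0.001, -0.0, -1.0]]
wrist_force: [-2.5, 2.0, 0.7]
gripper_width: 0.0602
grip_force: 24.4
```

View pics/m1.png

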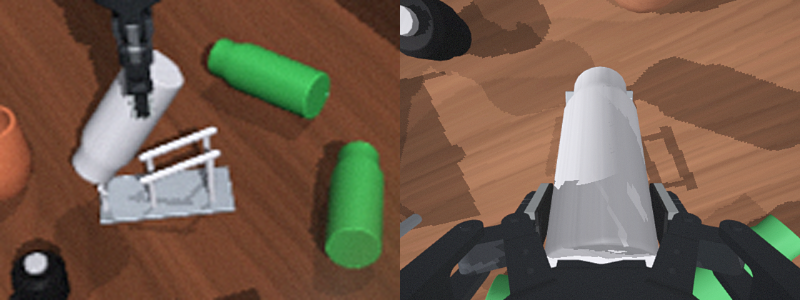

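The composite shows the flask held near its bottom and pivoting in the jaws with its rim at the rest's stop (left crop, about (90,175)). It now points about 50° down, so I continue the arc.

```bash
python3 -m crank '[{"dx":0.7,"dy":0,"dz":-0.3,"spin":0},{"dx":1.45,"dy":0,"dz":-0.6,"spin":0},{"dx":2.2,"dy":0,"dz":-0.8,"spin":0},{"dx":2.95,"dy":0,"dz":-0.9,"spin":0},{"dx":3.75,"dy":0,"dz":-1.1,"spin":0},{"dx":4.5,"dy":0,"dz":-1.2,"spin":0},{"dx":5.3,"dy":0,"dz":-1.3,"spin":0},{"dx":6.05,"dy":0,"dz":-1.3,"spin":0},{"dx":6.85,"dy":0,"dz":-1.2,"spin":0},{"dx":7.6,"dy":0,"dz":-1.1,"spin":0}]' 3 20
python3 - <<'E'
from h import *
f=optics.grab_frame("scene"); w=optics.grab_frame("top")
a=cv2.resize(f["pixels"][70:220,140:300,::-1],(400,375),interpolation=cv2.INTER_CUBIC)
b=cv2.resize(w["pixels"][100:250,330:490,::-1],(400,375)); cv2.imwrite("pics/m2.png",np.hstack([a,b]))
E
```

```text
time_s: 14.35
eef_pos: [0.595, -0.244, 0.1616]
eef_rot: [[0.922, -0.388, 0.001], [-0.388, -0.922, -0.0], [0.001, -0.0, -1.0]]
wrist_force: [-1.6, 0.8, 5.2]
gripper_width: 0.0599
grip_force: 33.9
```

View pics/m2.png

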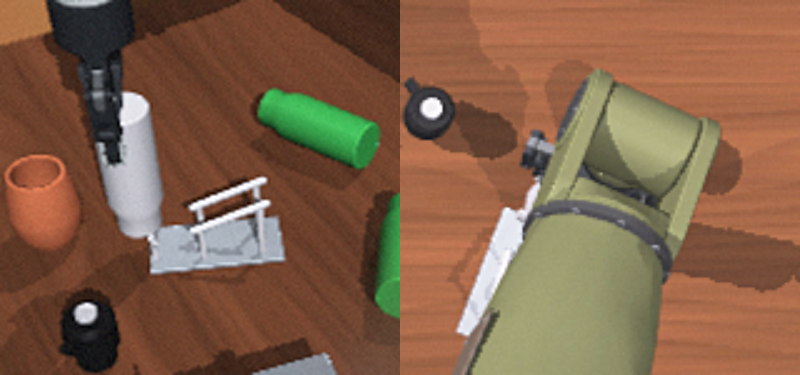

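The flask now hangs almost upright, mouth down, off the end of the rest with a slight lean, and the mate and pourer are untouched. From here I work by numbers only: lift, then measure the lean.

```bash
python3 -m crank '[{"dx":0,"dy":0,"dz":-1,"spin":0},{"dx":0,"dy":0,"dz":-3,"spin":0},{"dx":0,"dy":0,"dz":-6,"spin":0},{"dx":0,"dy":0,"dz":-9,"spin":0},{"dx":0,"dy":0,"dz":-12,"spin":0},{"dx":0,"dy":0,"dz":-15,"spin":0},{"dx":-1.5,"dy":-4,"dz":-17,"spin":0},{"dx":-3,"dy":-8,"dz":-17,"spin":0},{"dx":-4,"dy":-12,"dz":-17,"spin":0},{"dx":-4,"dy":-12,"dz":-17,"spin":0}]' 3 30
cat > tilt.py <<'E'
from h import *
np.set_printoptions(precision=4,suppress=True)
def proj(F,X):
    c=np.array(F["attitude"]).T@(X-np.array(F["position"])); return np.array([F["fx"]*c[0]/c[2]+F["cx"],F["fy"]*c[1]/c[2]+F["cy"]])
f=optics.grab_frame("scene"); s=bot.read_state(); p=np.array(s["eef_pos"]); R=np.array(s["eef_rot"])
im=f["pixels"].astype(int); m=((im.max(2)-im.min(2)<28)&(im.min(2)>110)).astype(np.uint8)
g=proj(f,p); lo=proj(f,p-[0,0,.125]); print("grip px",g,"mouth px if vertical",lo)
n,l,st,ce=cv2.connectedComponentsWithStats(m)
mid=proj(f,p-[0,0,.07]).astype(int); i=l[mid[1],mid[0]]; print("label",i,st[i])
ys=np.where((l==i).any(1))[0]
rows=[]
for y in ys[::4]:
    x=np.where(l[y]==i)[0]; rows.append((int(y),int(x.min()),int(x.max())))
print(rows)
cv2.imwrite("last.png",f["pixels"][:,:,::-1])
E
python3 tilt.py; python3 -c "
from h import *
print(bot.read_state()['eef_pos'],bot.read_state()['time_s'])"
```

```text
time_s: 15.7
eef_pos: [0.6043, -0.1152, 0.3315]
eef_rot: [[0.923, -0.385, 0.0], [-0.385, -0.923, 0.0], [0.0, -0.0, -1.0]]
wrist_force: [-0.3, -0.0, -2.2]
gripper_width: 0.0603
grip_force: 33.7
grip px [192.5861  87.1106] mouth px if vertical [200.6298 136.8462]
label 27 [ 184   66   32   76 1511]
[(66, 198, 200), (70, 198, 209), (74, 196, 210), (78, 196, 210), (82, 197, 210), (86, 197, 211), (90, 186, 211), (94, 184, 212), (98, 185, 212), (102, 186, 213), (106, 186, 213), (110, 187, 213), (114, 188, 214), (118, 189, 214), (122, 189, 214), (126, 191, 213), (130, 194, 213), (134, 194, 213), (138, 195, 212)]
[ 0.60417272 -0.11672077  0.33141152] 15.75
```

```bash
cat > off.py <<'E'
import sys; exec(open("tilt.py").read().split("ys=np.where")[0])
y0,y1,y2,y3=[int(v) for v in sys.argv[1:5]]   # body rows, neck rows
tx=R[:,0]; best=[]
for a,b in ((y0,y1),(y2,y3)):
    o=[]
    for y in range(a,b):
        x=np.where(l[y]==i)[0]; c=(x.min()+x.max())/2
        # intersect ray with vertical plane through TCP spanned by tool x and z
        q,d=ray(f,(c,y)); nrm=R[:,1]; X=q+d*((p-q)@nrm)/(d@nrm); o.append(((X-p)@tx*1000,(X[2]-p[2])*1000))
    o=np.array(o); k=np.polyfit(o[:,1],o[:,0],1); print("x off mm",o[:,0].mean(),"at z",o[:,1].mean(),"slope",k[0])
axis=p+tx*o[:,0].mean()/1000
ylow=np.where((l==i).any(1))[0].max()+.5; xs=np.where(l[int(ylow)]==i)[0].mean()
q,d=ray(f,(xs,ylow)); h=(q-axis)[:2]; h=h/np.linalg.norm(h); near=axis[:2]+.024*h
t=((near-q[:2])@-h)/(d[:2]@-h); print("rim z below TCP mm",((q+d*t)[2]-p[2])*1000,"ylow",ylow)
E
python3 off.py 97 119 129 138
```

```text
grip px [192.457   86.9131] mouth px if vertical [200.508  136.6322]
label 26 [ 184   66   31   76 1505]
x off mm -8.239003239366543 at z -49.40441189600081 slope -0.012217945558918347
x off mm -7.409750119868087 at z -115.69430316680898 slope -0.07689471092081973
rim z below TCP mm -120.66016859735929 ylow 141.5
```

```bash
python3 -m crank '[{"dx":-0.5,"dy":-2,"dz":0,"spin":0},{"dx":-1.5,"dy":-6,"dz":0,"spin":0},{"dx":-2.7,"dy":-10.5,"dz":0,"spin":0},{"dx":-4,"dy":-15,"dz":0,"spin":0},{"dx":-5.2,"dy":-19.5,"dz":0,"spin":0},{"dx":-6.4,"dy":-24,"dz":0,"spin":0},{"dx":-7.5,"dy":-28,"dz":0,"spin":0},{"dx":-8.2,"dy":-31,"dz":0,"spin":0},{"dx":-8.6,"dy":-32.5,"dz":0,"spin":0},{"dx":-8.6,"dy":-32.5,"dz":0,"spin":0}]'
python3 tilt.py
```

```text
time_s: 17.05
eef_pos: [0.6507, 0.2156, 0.3309]
eef_rot: [[0.922, -0.387, -0.0], [-0.387, -0.922, -0.0], [-0.0, 0.0, -1.0]]
wrist_force: [-0.5, -1.0, -3.1]
gripper_width: 0.0602
grip_force: 33.8
grip px [251.4825 196.3817] mouth px if vertical [254.0059 246.1944]
label 50 [ 196  170  120  171 9177]
[(170, 264, 266), (174, 264, 272), (178, 265, 276), (182, 265, 277), (186, 265, 276), (190, 264, 277), (194, 264, 276), (198, 264, 276), (202, 264, 276), (206, 240, 276), (210, 241, 276), (214, 241, 276), (218, 241, 276), (222, 242, 275), (226, 196, 278), (230, 197, 280), (234, 198, 282), (238, 199, 284), (242, 201, 286), (246, 202, 288), (250, 204, 290), (254, 205, 292), (258, 206, 294), (262, 208, 296), (266, 209, 298), (270, 210, 300), (274, 212, 302), (278, 213, 304), (282, 214, 307), (286, 216, 309), (290, 217, 310), (294, 218, 312), (298, 220, 314), (302, 221, 314), (306, 222, 311), (310, 224, 310), (314, 225, 281), (318, 226, 270), (322, 228, 259), (326, 229, 248), (330, 230, 237), (334, 233, 237), (338, 233, 237)]
```

```bash
cat > chk.py <<'E'
exec(open("tilt.py").read().split("ys=np.where")[0])
tx=R[:,0]; peg=np.array([.643,.2195,0]); rows=range(207,223)
c=[(lambda x:(x[0]+x[-1])/2)(np.where(l[y]==i)[0]) for y in rows]
o=[]
for y,x in zip(rows,c):
    q,d=ray(f,(x,y)); n=R[:,1]; X=q+d*((peg-q)@n)/(d@n); o.append((X-peg)@tx*1000)
print("flask axis - peg along tool x, mm (plane through peg)",np.mean(o),np.polyfit(rows,o,1)[0], "TCP-peg tool xy mm",(R.T@(p-peg))[:2]*1000)
for z in (.161,.061): print(proj(f,np.array([.643,.2195,z])))
E
python3 chk.py
```

```text
grip px [251.3143 196.1043] mouth px if vertical [253.8599 245.9457]
label 45 [ 196  170  120  171 9179]
flask axis - peg along tool x, mm (plane through peg) 0.4611450785532205 -0.008031651072394962 TCP-peg tool xy mm [9.2175 1.8679]
[259.7294 261.072 ]
[260.7098 289.5377]
```

```bash
python3 -m crank '[{"dx":0,"dy":-0.2,"dz":1,"spin":0},{"dx":0,"dy":-0.2,"dz":2,"spin":0},{"dx":0,"dy":-0.2,"dz":3,"spin":0},{"dx":0,"dy":-0.2,"dz":4,"spin":0},{"dx":0,"dy":-0.2,"dz":5,"spin":0},{"dx":0,"dy":-0.2,"dz":6,"spin":0},{"dx":0,"dy":-0.2,"dz":7,"spin":0},{"dx":0,"dy":-0.2,"dz":8,"spin":0},{"dx":0,"dy":-0.2,"dz":9,"spin":0},{"dx":0,"dy":-0.2,"dz":9,"spin":0}]'
```

```text
time_s: 18.4
eef_pos: [0.6512, 0.2171, 0.2402]
eef_rot: [[0.922, -0.388, -0.002], [-0.388, -0.922, -0.0], [-0.001, 0.001, -1.0]]
wrist_force: [-0.2, 1.1, -2.2]
gripper_width: 0.0603
grip_force: 33.8
```

```bash
python3 -m crank '[{"dx":0,"dy":0,"dz":0.5,"spin":0},{"dx":0,"dy":0,"dz":1,"spin":0},{"dx":0,"dy":0,"dz":1.5,"spin":0},{"dx":0,"dy":0,"dz":2,"spin":0},{"dx":0,"dy":0,"dz":2.5,"spin":0},{"dx":0,"dy":0,"dz":3,"spin":0},{"dx":0,"dy":0,"dz":3.5,"spin":0},{"dx":0,"dy":0,"dz":4,"spin":0},{"dx":0,"dy":0,"dz":4.5,"spin":0},{"dx":0,"dy":0,"dz":4.5,"spin":0}]' && python3 -m crank '[{"dx":0,"dy":0,"dz":0.1,"spin":0},{"dx":0,"dy":0,"dz":0.2,"spin":0},{"dx":0,"dy":0,"dz":0.3,"spin":0},{"dx":0,"dy":0,"dz":0.4,"spin":0},{"dx":0,"dy":0,"dz":0.5,"spin":0},{"dx":0,"dy":0,"dz":0.6,"spin":0},{"dx":0,"dy":0,"dz":0.7,"spin":0},{"dx":0,"dy":0,"dz":0.7,"spin":0},{"dx":0,"dy":0,"dz":0.7,"spin":0},{"dx":0,"dy":0,"dz":0.7,"spin":0}]'
```

```text
time_s: 19.65
eef_pos: [0.6513, 0.2171, 0.1958]
eef_rot: [[0.922, -0.388, -0.001], [-0.388, -0.922, -0.0], [-0.001, 0.0, -1.0]]
wrist_force: [-0.4, -0.1, -1.7]
gripper_width: 0.0605
grip_force: 33.8
time_s: 20.9
eef_pos: [0.6515, 0.2172, 0.1893]
eef_rot: [[0.922, -0.388, 0.0], [-0.388, -0.922, 0.0], [0.0, -0.0, -1.0]]
wrist_force: [0.5, 0.0, -2.5]
gripper_width: 0.06
grip_force: 33.8
```

Still hanging free, so I keep lowering in 1 mm steps until the force changes.

```bash
python3 -m crank '[{"dx":0,"dy":0,"dz":0.1,"spin":0},{"dx":0,"dy":0,"dz":0.1,"spin":0},{"dx":0,"dy":0,"dz":0.2,"spin":0},{"dx":0,"dy":0,"dz":0.2,"spin":0},{"dx":0,"dy":0,"dz":0.3,"spin":0},{"dx":0,"dy":0,"dz":0.3,"spin":0},{"dx":0,"dy":0,"dz":0.4,"spin":0},{"dx":0,"dy":0,"dz":0.4,"spin":0},{"dx":0,"dy":0,"dz":0.4,"spin":0},{"dx":0,"dy":0,"dz":0.4,"spin":0}]'
```

```text
time_s: 22.15
eef_pos: [0.6515, 0.2172, 0.1853]
eef_rot: [[0.922, -0.388, 0.0], [-0.388, -0.922, 0.0], [0.0, -0.0, -1.0]]
wrist_force: [0.1, -0.9, -1.9]
gripper_width: 0.0601
grip_force: 33.8
```

```bash
python3 -m crank '[{"dx":0,"dy":0,"dz":0.1,"spin":0},{"dx":0,"dy":0,"dz":0.1,"spin":0},{"dx":0,"dy":0,"dz":0.2,"spin":0},{"dx":0,"dy":0,"dz":0.2,"spin":0},{"dx":0,"dy":0,"dz":0.3,"spin":0},{"dx":0,"dy":0,"dz":0.3,"spin":0},{"dx":0,"dy":0,"dz":0.4,"spin":0},{"dx":0,"dy":0,"dz":0.4,"spin":0},{"dx":0,"dy":0,"dz":0.4,"spin":0},{"dx":0,"dy":0,"dz":0.4,"spin":0}]'
```

```text
time_s: 23.4
eef_pos: [0.6516, 0.2172, 0.1817]
eef_rot: [[0.922, -0.388, 0.001], [-0.388, -0.922, 0.0], [0.001, -0.0, -1.0]]
wrist_force: [-0.4, -1.1, 2.1]
gripper_width: 0.0603
grip_force: 34.1
```

```bash
python3 -m crank '[{"dx":0,"dy":0,"dz":0.05,"spin":0},{"dx":0,"dy":0,"dz":0.05,"spin":0},{"dx":0,"dy":0,"dz":0.1,"spin":0},{"dx":0,"dy":0,"dz":0.1,"spin":0},{"dx":0,"dy":0,"dz":0.15,"spin":0},{"dx":0,"dy":0,"dz":0.15,"spin":0},{"dx":0,"dy":0,"dz":0.15,"spin":0},{"dx":0,"dy":0,"dz":0.15,"spin":0},{"dx":0,"dy":0,"dz":0.15,"spin":0},{"dx":0,"dy":0,"dz":0.15,"spin":0}]'; python3 chk.py
```

```text
time_s: 24.65
eef_pos: [0.6519, 0.2172, 0.1816]
eef_rot: [[0.922, -0.388, 0.002], [-0.388, -0.922, 0.0], [0.002, -0.001, -1.0]]
wrist_force: [-1.9, -1.3, 11.5]
gripper_width: 0.0604
grip_force: 34.7
grip px [254.566  255.6668] mouth px if vertical [256.3878 291.8145]
label 0 [     0      0    560    420 193725]
flask axis - peg along tool x, mm (plane through peg) -40.68923327760906 -0.6627899147995016 TCP-peg tool xy mm [ 9.4129 -1.579 ]
[259.7294 261.072 ]
[260.7098 289.5377]
```

The rim has seated: the force went from −2 to +11 N at TCP 0.1816, which matches the measured 120.7 mm to the rim. Next I ease off and release.

```bash
python3 -m crank '[{"dx":0,"dy":0,"dz":-0.1,"spin":0},{"dx":0,"dy":0,"dz":-0.15,"spin":0},{"dx":0,"dy":0,"dz":-0.15,"spin":0},{"dx":0,"dy":0,"dz":-0.15,"spin":0},{"dx":0,"dy":0,"dz":-0.15,"spin":0},{"dx":0,"dy":0,"dz":-0.15,"spin":0},{"dx":0,"dy":0,"dz":-0.15,"spin":0},{"dx":0,"dy":0,"dz":-0.15,"spin":0},{"dx":0,"dy":0,"dz":-0.15,"spin":0},{"dx":0,"dy":0,"dz":-0.15,"spin":0}]' 8.5 && python3 -m crank '[{"dx":0,"dy":0,"dz":-0.5,"spin":0},{"dx":0,"dy":0,"dz":-1.5,"spin":0},{"dx":0,"dy":0,"dz":-3,"spin":0},{"dx":0,"dy":0,"dz":-5,"spin":0},{"dx":0,"dy":0,"dz":-7,"spin":0},{"dx":0,"dy":0,"dz":-9,"spin":0},{"dx":0,"dy":0,"dz":-11,"spin":0},{"dx":0,"dy":0,"dz":-14,"spin":0},{"dx":0,"dy":0,"dz":-17,"spin":0},{"dx":0,"dy":0,"dz":-17,"spin":0}]'
python3 - <<'E'
from h import *
f=optics.grab_frame("scene"); im=f["pixels"].astype(int)
m=((im.max(2)-im.min(2)<28)&(im.min(2)>185))
for y in range(190,312,6):
    x=np.where(m[y,225:300])[0]+225
    if len(x): print(y,x.min(),x.max(),(x.min()+x.max())/2)
def proj(F,X):
    c=np.array(F["attitude"]).T@(X-np.array(F["position"])); return np.array([F["fx"]*c[0]/c[2]+F["cx"],F["fy"]*c[1]/c[2]+F["cy"]])
for z in (.061,.1,.15,.211): print(z,proj(f,np.array([.643,.2195,z])))
E
```

```text
time_s: 25.95
eef_pos: [0.6514, 0.2172, 0.1813]
eef_rot: [[0.922, -0.388, -0.0], [-0.388, -0.922, -0.0], [-0.0, 0.0, -1.0]]
wrist_force: [0.1, -0.1, -0.2]
gripper_width: 0.0851
grip_force: 0.0
time_s: 27.2
eef_pos: [0.6516, 0.2173, 0.3551]
eef_rot: [[0.922, -0.388, 0.005], [-0.388, -0.922, 0.001], [0.004, -0.003, -1.0]]
wrist_force: [-0.1, -0.0, 0.4]
gripper_width: 0.0851
grip_force: 0.0
202 261 261 261.0
208 248 261 254.5
214 271 271 271.0
232 254 262 258.0
238 226 272 249.0
244 228 274 251.0
250 244 289 266.5
256 248 270 259.0
262 256 268 262.0
268 256 268 262.0
274 256 268 262.0
280 260 265 262.5
286 244 275 259.5
292 244 277 260.5
298 246 275 260.5
304 255 269 262.0
0.061 [260.70976345 289.53771057]
0.1 [260.34989233 279.08873432]
0.15 [259.84694121 264.4853829 ]
0.211 [259.1598357  244.53504869]
```

Run:
```python
from h import *
f=optics.grab_frame("scene"); im=f["pixels"].astype(int); o=cv2.imread("pics/scene0.png")[:,:,::-1].astype(int)
for y in range(200,316,8):
    print(y,im.mean(2)[y,226:302:4].astype(int),"|",o.mean(2)[y,226:302:4].astype(int))
print(bot.read_state()["wrist_force"])
```

```text
200 [73 79 83 88 75 32 53 65 54 46 77 73 75 73 81 66 65 72 77] | [71 61 64 66 57 59 57 57 59 63 60 54 54 56 64 63 62 61 65]
208 [ 42  46  45  48  77 141  36  46  35 142  80  85  71  82  88  81  83  84
  81] | [63 65 58 63 61 65 38 30 34 28 59 65 54 60 61 66 69 70 64]
216 [ 45  40  46  41  46  41  81 177 182 178 180 176  80  85  87  86  86  88
  89] | [ 37  42  45  38  21  33  64 163 166 131 135 132  61  71  62  71  65  64
  65]
224 [104 106 107 126 148 110 109 178 180 177 180 181 179  81  91  89  94  86
  86] | [164 163  94 107 169 167 136 138 134 134 137 136 137  44 122 148 146 141
  88]
232 [176 155 156  89  82  89 155 216 208 191 176 179 178 174  86  99  94  92
  89] | [165 228 187 160 207 151 190 188 133 138 137 139 134 134 136 131 141 134
 136]
240 [210 183 126 100  79 233 231 201 195 197 196 192 169 177 180  88  97  95
  95] | [163 188 186 182 122  89 190 187 143 135 135 137 140 132 140 128 138 143
 143]
248 [176 156 105 101 156 198 200 199 194 194 200 191 194 178 178 180  99 100
  95] | [134 141 182 186  92 100  98 145 138 139 140 142 141 141 140 137 133 136
 140]
256 [180 179
[... 637 characters left out ...]

 171]
288 [179 187 184 183 142 228 161 178 186 189 186 180 193 174 153 154 154 148
 150] | [168 172 168 171 131 212 212 168 167 181 171 209 212 198 172 176 170 173
 171]
296 [184 180 186 188 155 188 189 158 170 182 180 176 191 147 153 151 152 149
 148] | [168 167 174 170 144 212 180 181 178 183 210 211 217 163 175 173 175 172
 172]
304 [188 187 162 152 148 152 155 187 190 184 192 185 150 157 152 153 150 153
 150] | [171 172 172 171 172 143 144 172 212 209 210 175 175 179 173 179 172 172
 172]
312 [159 150 153 155 149 153 156 154 155 155 153 155 156 152 189 138  70  75
  75] | [168 166 169 171 140 143 148 166 173 173 170 176 177 176 194 130  71  74
  83]
[ 0.54397383  0.05632777 -0.39682267]
```

The flask's bottom disc now shows at rows 232–258, centred near column 260. The prediction for a seated flask is (259,245), and its neck is centred on the foot. The robot is clear and the gripper open, so I hand in.

```bash
python3 -c "
from plant import bot
print(bot.hand_in())"
```

```text
the job is handed in; nothing more can be done
None
```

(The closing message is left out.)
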